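Third hand at the pressing jig

ROBOT

A 6-joint arm with a two-finger parallel gripper is mounted at the origin on the work surface; the furniture and walls round the work are solid. World frame = base frame: x ahead of the robot, y to its left, z up, the work surface at z = 0. Lengths are in mm, angles in rad, forces in N, time in s.
With the tool pointing down it reaches from about 350 to 975 mm from the base axis. Payload 7.1 kg.
Tool frame: the origin (TCP) lies midway between the tips of the shut fingers; the grasp point (between the pads) lies 19 mm behind it (ctrl.grip_depth is the distance from the TCP to the grasp point, in mm); z points along the fingers, y is the line along which they close (so a half turn about z gives the same grasp; the last joint's range is limited). The gripper opens to 88 mm and grips with 3 to 60 N. Pads are 20 mm wide; open, the fingers measure 115 mm over their backs; the gripper's body (75 mm by 178 mm) begins 61 mm behind the grasp point.
Start: joints at [-1.215, 0.423, 1.63, -0, 1.089, -0.019], TCP at [228.82, -581.589, 222.675] pointing down, gripper open.
Joint ranges: [-3, 3], [-0.9, 2.11], [0.09, 2.58], [-1.31, 4.45], [0.11, 2.69], [-2.54, 2.54]. Speed limits (rad/s): [2.39, 2.39, 3.01, 3.14, 3.14, 3.14].

INTERFACE

Orientations are given as a rotation vector (axis times angle).
In Python, from workcell import ctrl, cams gives the robot as it stands.
- The arm moves only by the tool move_arm, never from a script. Its argument "steps" is a list of rows, each a list of 3 entries, a list of its own where there are three numbers: the shift along the tool's x, y, z in units of 25 mm (1.0 is 25 mm), then the turn about the tool's z in units of 5 degrees (1.0 is 5 degrees), then the closure, from 0 (fully open) to 1 (shut). A call has 1 to 20 rows; each row shifts and turns the commanded pose from where the row before left it, along the tool's axes as they then stand; what a row does not reach is not made up. A row lasts 1/12 s, in which the tool goes at most 41.7 mm and 7.16 degrees, less where a joint would pass 70% of its speed; a pose out of reach is approached as far as the arm can. A call is refused whole if a number of a shift passes 1 or a number of a turn 1, either way. A call with a gripper value outside its range is refused whole. The fingers move at their own pace and stop on an object; the grip force is fixed at half the most. Time passes only in rows, so rows that do not move let the fingers close. It gives the time, the measured TCP pose, the force, the opening and the grip force at its end, in the units of the state.
- ctrl.get_obs(): the state, without advancing time (a new reading comes with each control period).
- cams.get_image(name): name is "scene" or "top" or "wrist"; returns a dict with "image" (420x560x3 uint8, red, green, blue), "camera_matrix" (3x3 intrinsics, pixels), "xyz" and "rotation" of the camera in the world; the wrist camera has in their place "mount" (4x4, takes a point from camera to tool coordinates, whose origin is the TCP and whose axes are the flange's). Camera axes: x right, y down, z forward; pixel columns grow to the right and rows downward; lengths in mm; the calibration is good to about 2 mm. A picture is of the moment at which its call begins: read the wrist's pose just before it. There is no depth.
- ctrl.close_job(): hands the job in; it is judged then, once.
Trained networks look in the newest picture that a camera, given by its name, has taken for a name from the list of things; names that differ only in an ending like _2 or _b are one class to them, and where a whole thing is asked for, a point or a joint stands for the part that bears it (a point fixed in the world has none). Each returns a list of dicts, best first, with "p" (0 to 1); they miss things now and then, are a little off and sometimes report something else, mostly with a low value. They report only what shows in the picture. A call takes as long as a camera call. They do not tell look-alikes from the thing itself.
- cams.boxes_of(camera, thing): "rect" ([centre column, centre row, width, height] in pixels, round what is visible of it).
- cams.cut_out(camera, thing): "pixels" (420x560 bool, what is visible of it) and "rect" ([centre column, centre row, width, height] in pixels, round what is visible of it).
The state is a dict: "t": time; "qpos": joint angles; "qvel": joint speeds; "joint_torque": joint torques, N m; "ee_pos": TCP position; "orientation": TCP orientation; "ft_force": force on the tool from outside, world axes, zero at the start; "moment": the same for the moment, N m; "width": finger opening in mm; "grasp_force": force on a finger pad.
Only numpy, scipy, OpenCV 4.12 (cv2) and the standard library are available. Lean on these libraries where they do the work, as an engineer would, in place of code of your own. Each camera call takes 0.05 s, during which the arm holds its last target. There are 200 camera calls.

TASK

Be my third hand: lay the pale wooden block flat on the jig's plywood bed, lengthwise between the two black lines, and push its end squarely against the sprung cork pad until the pointer stands in the green field of the scale. Hold it there steadily for three seconds while I screw a bracket to it, and finish while still holding it pressed like that: do not let go. Never drive the pad back to its stop at the end of the red field, and leave the sanding block, the yellow tape and the wooden ring where they are.

Things in the scene. Friction and masses are not known exactly. Their poses are not given: they have to be found in the camera images.
- pale_block: loose pale wooden block, 45 x 85 x 28 mm, about 0.09 kg, lying flat on the bench; origin at the centre of its underside, x across its 45 mm width, y along its 85 mm length, z up. It has to be pressed endways, with its y along the jig's x (either end first).
- jig: pressing jig screwed to the bench: plywood bed 250 (x) x 160 (y) x 12 mm; origin under the bed's centre, at bench height. x points from the open end (robot's side) to the pad, the pushing direction; y across; z up. Two black lines run along x at y = -30.5 and +30.5 mm; the block's origin should end within 10 mm of their middle. The bed is clear between open end and pad.
- scale (a point): middle of the green field of the scale on top of the aluminium spring housing, 46 mm above the bench at jig x = 96, y = 0 mm. The housing spans jig x = 78 to 122 mm and is 130 mm wide. The scale's fields lie one behind the other along x, 12 mm each: white (near the pad), green, red.
- work_spot (a point): centre of the top face of the jig's bed (jig x = y = 0, 12 mm above the bench); when the pad is pressed to the middle of the green field by the block's end, the block's origin is 4.5 mm short of this point (toward the open end). A wall shelf hangs above the bench left behind the work (x over 0.5, y over 0.3): keep the wrist clear of it when swinging in from the left.
- pad: cork pad, 90 mm wide (y), from 13 to 43 mm above the bench, on the front of a sprung steel plate 110 mm wide; origin at the middle of its lower edge in the front face that the block touches (12 mm above the bench). Same axes as the jig. At rest this face is at jig x = +20 mm; it slides in +x.
- press_plate (a joint): travel in m of the sprung plate with pad and pointer: 0 at rest, grows as the pad is pushed in jig +x, stop at 0.036. The spring gives 500 N/m with no preload (0.018 m = 9 N). The black pointer's tip is over white from 0 to 0.012, green from 0.012 to 0.024, red from 0.024 to 0.036.
- sanding_block: loose darker red-brown wooden sanding block, 62 x 120 x 30 mm, a bystander; origin at the centre of its underside
- yellow_tape: loose roll of yellow tape lying flat, 75 mm across, 22 mm high, a bystander; origin at the centre of its underside
- wood_ring: loose turned wooden ring lying flat, 44 mm across, 18 mm high, a bystander; origin at the centre of its underside
There are look-alikes about, which are no part of the job. Leave any grey, pink or purple look-alike of the pale_block alone.

How it is judged (in metres and radians):
On the way:
1. the block, flat on the bed between the lines, is pressed endways on the pad with the pointer in the green field, steadily for 2 s (value of joint press_plate between 0.012 and 0.024 m and contact force between pale_block and pad between 4 and 16 N and contact force between the fingers and pale_block above 2 N and z of pale_block in the frame of jig between 0.008 and 0.02 m and y of pale_block in the frame of jig between -0.01 and 0.01 m and angle between the y axis of pale_block and the x axis of jig, either way round below 0.14 rad and angle between pale_block's own z axis and vertical below 0.12 rad and velocity of joint press_plate between -0.01 and 0.01 m/s and linear speed of pale_block below 0.02 m/s), for 2 s.
At the end, for the whole second after the job is handed in: Still held flat on the bed (within 8 mm, tilt under 0.12 rad), lengthwise within 0.14 rad of the jig's x and 10 mm of the middle between the lines, the block presses the pad with 4 to 16 N, the plate's travel is 12 to 24 mm (green), and all is at rest (all of step 1); the arm keeps its last pose, push and grip.
It fails at once if the pad is driven back to its stop (value of joint press_plate above 0.034 m).
It fails at once if the sanding block is moved by more than 30 mm (distance of sanding_block from where it was at the start of the episode above 0.03 m).
It fails at once if the roll of tape is moved by more than 30 mm (distance of yellow_tape from where it was at the start of the episode above 0.03 m).
It fails at once if the wooden ring is moved by more than 30 mm (distance of wood_ring from where it was at the start of the episode above 0.03 m).
It also fails if it takes over 54 s, if anything falls off the work surface, if the arm or the gripper's body presses on something with over 40 N, if the wrist force passes 120 N, or if a joint passes its speed limit or range.

## Working session

There is one attempt and no reset: what is moved stays moved. The work goes in short steps, Python scripts to look and compute and a tool call to move; the robot and the scene stay as the last step left them, time stands still between calls to the robot, and variables do not carry over. Pictures are saved under pics/ and viewed, at most 10 in all, crops included, and the job is handed in when it is done.

Besides the shell and the picture viewer there is one more tool, called after "Emit:" by a JSON object that holds its "api" and its "payload", one argument or row to a line. move_arm: Moves the arm, as the interface text tells. Its arguments: {"type":"object","properties":{"steps":{"type":"array"}},"required":["steps"]}

```bash
mkdir -p pics; ls; python3 - <<'E'
from workcell import ctrl,cams
import cv2,numpy as np
print(ctrl.get_obs())
for c in ("top","scene"):
    d=cams.get_image(c); cv2.imwrite(f"pics/{c}0.png",d["image"][:,:,::-1])
    print(c,d["camera_matrix"],d["xyz"],d["rotation"])
    for n in ("pale_block","jig","pad","sanding_block","yellow_tape","wood_ring"):
        print(n,[(np.round(b["rect"]),round(b["p"],2)) for b in cams.boxes_of(c,n)])
E
```

```text
pics
{'t': 0.0, 'qpos': array([-1.21501688e+00,  4.23868000e-01,  1.63069147e+00, -2.72761310e-06,
        1.08858289e+00, -1.89993971e-02]), 'qvel': array([-5.76017340e-04,  1.51830665e-03,  2.40076062e-05,  4.77946818e-04,
        2.36664814e-04, -1.61438408e-05]), 'joint_torque': array([-1.58180712e-03, -5.44629335e+01, -2.73662907e+01,  6.44382834e-02,
        2.28886586e-02, -1.32126120e-04]), 'ee_pos': array([ 228.62101377, -581.08575962,  221.88415821]), 'orientation': array([-3.08509464e+00, -5.84979328e-01,  4.11513908e-04]), 'ft_force': array([0.73193904, 0.61406715, 0.32202753]), 'moment': array([-0.05339006, -0.02938841, -0.00432524]), 'grasp_force': 0.0, 'width': 87.91657114968633}
top [[422.46420584   0.         276.5456468 ]
 [  0.         422.46420584 211.72923526]
 [  0.           0.           1.        ]] [ 403.73767608  -80.89991068 1264.13438939] [-2.14154116  2.16695868 -0.15672834]
pale_block [(array([206., 221.,  33.,  24.]), 0.91), (array([367., 243.,  27.,  28.]), 0.79), (array([393., 158.,  34.,  20.]), 0.6), (array([335., 283.,  37.,  17.]), 0.56)]
jig [(ar
[... 352 characters left out ...]
.         282.07129999]
 [  0.         471.65328486 205.00962395]
 [  0.           0.           1.        ]] [-172.3253727   737.44289653  833.12185082] [-0.89420653  2.37343649 -1.23523647]
pale_block [(array([232., 253.,  29.,  32.]), 0.8), (array([351., 188.,  31.,  21.]), 0.75), (array([306., 154.,  26.,  17.]), 0.75), (array([368., 214.,  24.,  18.]), 0.56)]
jig [(array([274., 215., 100.,  59.]), 0.83)]
pad [(array([265., 207.,  17.,  21.]), 0.76)]
sanding_block [(array([213., 294.,  50.,  44.]), 0.8)]
yellow_tape [(array([287., 176.,  23.,  15.]), 0.66)]
wood_ring [(array([176., 272.,  26.,  16.]), 0.56), (array([260., 211.,  29.,  28.]), 0.43), (array([354., 187.,  29.,  20.]), 0.27)]
```

```bash
python3 - <<'E'
import cv2
a=cv2.imread("pics/top0.png")[130:320,120:430]
cv2.imwrite("pics/top0c.png",cv2.resize(a,None,fx=2.5,fy=2.5,interpolation=cv2.INTER_CUBIC))
E
```

```text
(no output)
```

View pics/top0c.png

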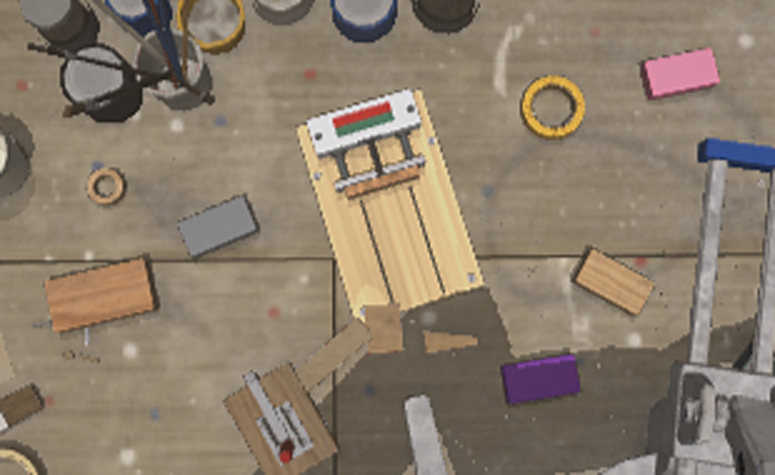

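View pics/scene0.png

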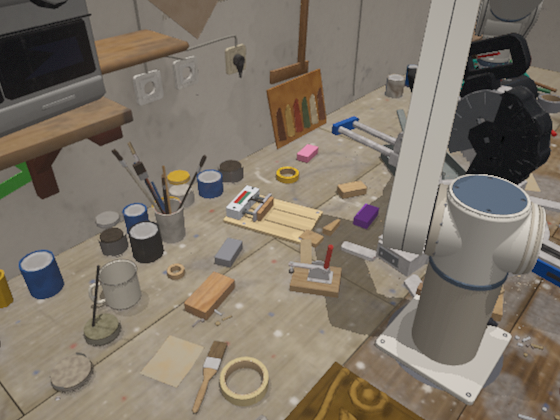

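The two pictures show the jig at the centre, pad end up (+x), around pixel (274,211) in the top view. These could be taken for the pale block (top view pixels): grey (207,221), pink (392,159), purple (336,281), sanding block, red-brown and larger (160,248), and the bare pale wood one (366,242). I choose (366,242). Next come metric rectified views and a close crop of it.

```bash
cat > h.py <<'E'
from workcell import ctrl,cams
import cv2,numpy as np
from scipy.spatial.transform import Rotation as R
def cam(name):
    o=ctrl.get_obs(); d=cams.get_image(name); K=np.array(d["camera_matrix"])
    if name=="wrist":
        T=np.eye(4);T[:3,:3]=R.from_rotvec(o["orientation"]).as_matrix();T[:3,3]=o["ee_pos"]
        T=T@np.array(d["mount"]); Rc,C=T[:3,:3],T[:3,3]
    else:
        r=np.array(d["rotation"]); Rc=R.from_rotvec(r).as_matrix() if r.size==3 else r; C=np.array(d["xyz"])
    return d["image"],K,Rc,C,o
def rectify(img,K,Rc,C,z,cx,cy,half,s):
    """plane-z metric picture: up=+x, left=+y, s px/mm"""
    xy=lambda u,v:(cx+half-v/s, cy+half-u/s)
    n=2*half*s; src=np.float32([[0,0],[n,0],[0,n],[n,n]]); dst=[]
    for u,v in src:
        p=Rc.T@(np.array([*xy(u,v),z])-C); p=K@p; dst.append(p[:2]/p[2])
    H=cv2.getPerspectiveTransform(np.float32(dst),src)
    return cv2.warpPerspective(img,H,(int(n),int(n)),flags=cv2.INTER_CUBIC)
def ray(K,Rc,C,u,v,z):
    d=Rc@np.linalg.inv(K)@np.array([u,v,1.]); return C+d*(z-C[2])/d[2]
E
python3 - <<'E'
from h import *
im,K,Rc,C,o=cam("top")
p=ray(K,Rc,C,366,242,28);j=ray(K,Rc,C,274,211,12);print(p,j)
a=rectify(im,K,Rc,C,28,p[0],p[1],80,3);b=rectify(im,K,Rc,C,12,j[0],j[1],160,1.5)
cv2.imwrite("pics/r0.png",np.hstack([a[:,:,::-1],b[:,:,::-1]])[:, :800*2] if 0 else np.hstack([cv2.resize(a,(400,400)),cv2.resize(b,(400,400))])[:,:,::-1])
for n,uv in (("tape",(341,174)),("ring",(160,206)),("sand",(160,248))): print(n,ray(K,Rc,C,*uv,20))
for m in cams.cut_out("top","pale_block"):
    if abs(m["rect"][0]-366)<8:
        c=cv2.findContours(m["pixels"].astype(np.uint8),0,1)[0][0].reshape(-1,2)
        w=np.float32([ray(K,Rc,C,u,v,26)[:2] for u,v in c]); print(cv2.minAreaRect(w))
E
```

```text
[ 481.59240954 -353.18093526   28.        ] [578.55281855 -84.79063503  12.        ]
tape [ 687.73353809 -287.94524822   20.        ]
ring [596.25827297 253.87278707  20.        ]
sand [471.66995576 250.72290033  20.        ]
((480.41632080078125, -350.56396484375), (87.0499267578125, 46.539405822753906), 61.18741989135742)
```

View pics/r0.png

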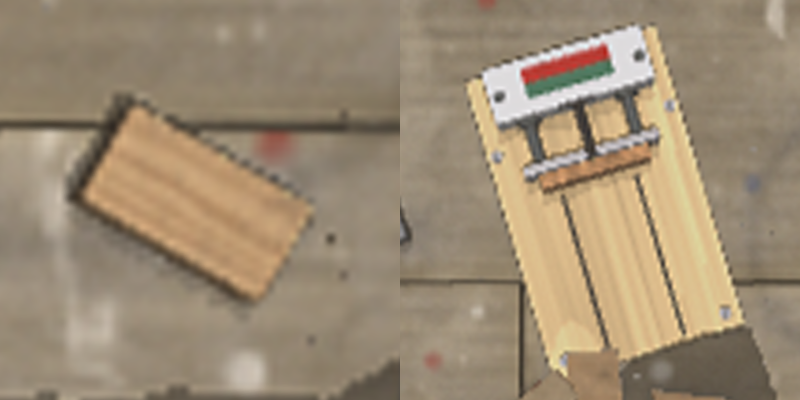

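The left crop confirms the choice: bare pale wood, about 82 x 45 mm as measured, lying at about (481,-352) with its long axis at about 60° yaw. The right crop shows the jig at yaw of about 16°, clear between the lines. Now moving above the block for a wrist view.

Emit:
{"api": "move_arm", "payload": {
  "steps": [
    [[0.98, -0.372, 0], 0, 0],
    [[0.98, -0.372, 0], 0, 0],
    [[0.98, -0.372, 0], 0, 0],
    [[0.98, -0.372, 0], 0, 0],
    [[0.98, -0.372, 0], 0, 0],
    [[0.98, -0.372, 0], 0, 0],
    [[0.98, -0.372, 0], 0, 0],
    [[0.98, -0.372, 0], 0, 0],
    [[0.98, -0.372, 0], 0, 0],
    [[0.98, -0.372, 0], 0, 0],
    [[0.98, -0.372, 0], 0, 0],
    [[0.98, -0.372, 0], 0, 0],
    [[0.98, -0.372, 0], 0, 0],
    [[0, 0, 0], -1, 0],
    [[0, 0, 0], -1, 0],
    [[0, 0, 0], -1, 0],
    [[0, 0, 0], -1, 0],
    [[0, 0, 0], -1, 0],
    [[0, 0, 0], -1, 0],
    [[0, 0, 0], -1, 0]
  ]
}}

```text
t: 2.47
ee_pos: [481.0, -352.5, 222.7]
orientation: [2.764, 1.492, 0.0]
ft_force: [-0.9, -1.1, 0.3]
width: 87.9
grasp_force: 0.0
```

```bash
cat >> h.py <<'E'
def yaw(o): 
    x=R.from_rotvec(o["orientation"]).as_matrix()[:,0]; return np.degrees(np.arctan2(x[1],x[0]))
def go(o,x,y,z,yw):
    """shift in tool axes (units of 25 mm) and turn (units of 5 deg)"""
    M=R.from_rotvec(o["orientation"]).as_matrix()
    return np.round(M.T@(np.array([x,y,z])-o["ee_pos"])/25,3), round((yaw(o)-yw)/5,3)
E
python3 - <<'E'
from h import *
im,K,Rc,C,o=cam("wrist")
print(o["t"],o["ee_pos"],yaw(o),C,Rc[:,2]); cv2.imwrite("pics/w1.png",im[:,:,::-1])
ms=cams.cut_out("wrist","pale_block")
for m in ms:
    print(m["rect"],m["p"])
    c=max(cv2.findContours(m["pixels"].astype(np.uint8),0,1)[0],key=len).reshape(-1,2)
    for z in (28,14): print(z,cv2.minAreaRect(np.float32([ray(K,Rc,C,u,v,z)[:2] for u,v in c])))
E
```

```text
2.4667 [ 481.01015682 -352.45270234  222.73218943] 56.72652638419294 [ 522.82091494 -287.92871298  385.48749835] [-0.1539524  -0.23573375 -0.95954586]
[154.2, 174.4, 85.3, 82.7] 0.88
28 ((373.91357421875, -263.19354248046875), (51.5936393737793, 85.5920639038086), 9.168841361999512)
14 ((368.08203125, -262.2248840332031), (53.6141357421875, 88.94401550292969), 9.168839454650879)
[513.0, 129.0, 90.4, 87.0] 0.75
28 ((727.3375854492188, -439.441162109375), (54.38982009887695, 93.96322631835938), 11.417093276977539)
14 ((735.3468017578125, -445.3746643066406), (56.5198860168457, 97.64305877685547), 11.417113304138184)
[281.2, 181.4, 40.6, 78.4] 0.68
28 ((481.59136962890625, -350.97833251953125), (87.00006103515625, 44.98206329345703), 60.052616119384766)
14 ((479.9767761230469, -353.447509765625), (90.40714263916016, 46.74363708496094), 60.05253219604492)
```

View pics/w1.png

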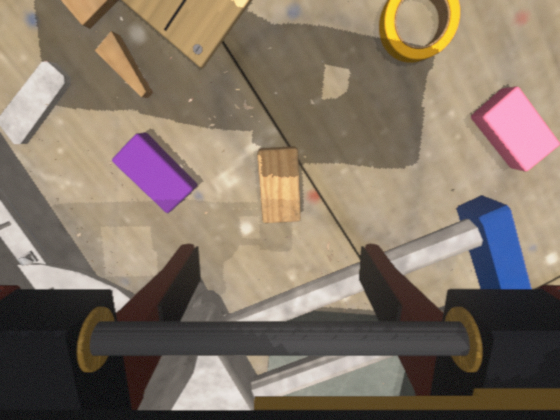

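The wrist view shows the pale block at pixel (280,185), between the fingers, with purple (153,172) and pink (515,129) well apart. It fits at (481.5,-351.2), yaw 60°, and measures 87 x 45 mm. Descending and gripping.

```bash
python3 - <<'E'
from h import *
print(go(ctrl.get_obs(),481.4,-351.2,7,60.0))
E
```

```text
(array([ 0.052, -0.015,  8.629]), np.float64(-0.694))
```

Emit:
{"api": "move_arm", "payload": {
  "steps": [
    [[0.052, -0.015, 0.629], -0.69, 0],
    [[0, 0, 1], 0, 0],
    [[0, 0, 1], 0, 0],
    [[0, 0, 1], 0, 0],
    [[0, 0, 1], 0, 0],
    [[0, 0, 1], 0, 0],
    [[0, 0, 0.7], 0, 0],
    [[0, 0, 0.6], 0, 0],
    [[0, 0, 0.5], 0, 0],
    [[0, 0, 0.5], 0, 0],
    [[0, 0, 0.4], 0, 0],
    [[0, 0, 0.3], 0, 0],
    [[0, 0, 0], 0, 0],
    [[0, 0, 0], 0, 1],
    [[0, 0, 0], 0, 1],
    [[0, 0, 0], 0, 1],
    [[0, 0, 0], 0, 1],
    [[0, 0, 0], 0, 1],
    [[0, 0, 0], 0, 1],
    [[0, 0, 0], 0, 1]
  ]
}}

```text
t: 4.23
ee_pos: [481.5, -351.3, 7.2]
orientation: [2.721, 1.569, 0.0]
ft_force: [0.3, 0.3, 2.6]
width: 44.5
grasp_force: 26.6
```

Emit:
{"api": "move_arm", "payload": {
  "steps": [
    [[0, 0, 0], 0, 1],
    [[0, 0, 0], 0, 1],
    [[0, 0, 0], 0, 1],
    [[0, 0, 0], 0, 1],
    [[0, 0, 0], 0, 1],
    [[0, 0, 0], 0, 1]
  ]
}}

```text
t: 4.73
ee_pos: [481.5, -351.2, 7.2]
orientation: [2.722, 1.569, 0.0]
ft_force: [-0.9, -0.0, 6.0]
width: 44.8
grasp_force: 30.0
```

Gripped (44.8 mm opening). Lifting, then swinging to the open side of the jig to look.

Emit:
{"api": "move_arm", "payload": {
  "steps": [
    [[0, 0, -0.4], 0, 1],
    [[0, 0, -0.7], 0, 1],
    [[0, 0, -1], 0, 1],
    [[0, 0, -1], 0, 1],
    [[0, 0, -1], 0, 1],
    [[0, 0, -1], 0, 1],
    [[0, 0, -0.6], 0, 1],
    [[0, 0, 0], 0.9, 1],
    [[0, 0, 0], 0.9, 1],
    [[0, 0, 0], 0.9, 1],
    [[0, 0, 0], 0.9, 1],
    [[0, 0, 0], 0.9, 1],
    [[0, 0, 0], 0.9, 1],
    [[0, 0, 0], 0.9, 1],
    [[0, 0, 0], 0.9, 1],
    [[0, 0, 0], 0.8, 1],
    [[0, 0, 0], 0.74, 1],
    [[0, 0, 0], 0, 1]
  ]
}}

```text
t: 6.23
ee_pos: [481.1, -351.0, 149.6]
orientation: [-3.11, -0.44, 0.0]
ft_force: [-1.0, 0.3, -1.2]
width: 45.1
grasp_force: 30.0
```

```bash
python3 - <<'E'
from h import *
o=ctrl.get_obs();print(o["t"],o["ee_pos"],yaw(o),o["width"],o["qpos"],go(o,490,-116,150,16.3))
E
```

```text
6.2333 [ 481.08509542 -350.99903026  149.56441474] 16.09323574825472 45.09179570826052 [-6.50310772e-01  4.71932990e-01  1.74765051e+00  2.65486761e-05
  9.22459943e-01  6.39589615e-01] (array([ 2.948, -8.933, -0.015]), np.float64(-0.041))
```

Emit:
{"api": "move_arm", "payload": {
  "steps": [
    [[0.25, -0.75, 0], 0, 1],
    [[0.25, -0.75, 0], 0, 1],
    [[0.25, -0.75, 0], 0, 1],
    [[0.25, -0.75, 0], 0, 1],
    [[0.25, -0.75, 0], 0, 1],
    [[0.25, -0.75, 0], 0, 1],
    [[0.25, -0.75, 0], 0, 1],
    [[0.25, -0.75, 0], 0, 1],
    [[0.25, -0.75, 0], 0, 1],
    [[0.25, -0.75, 0], 0, 1],
    [[0.25, -0.75, 0], 0, 1],
    [[0.2, -0.68, 0], 0, 1],
    [[0, 0, 0], 0, 1],
    [[0, 0, 0], 0, 1]
  ]
}}

```text
t: 7.4
ee_pos: [489.7, -115.7, 149.6]
orientation: [3.109, 0.449, -0.0]
ft_force: [-0.1, 0.3, -0.8]
width: 44.6
grasp_force: 30.0
```

```bash
python3 - <<'E'
from h import *
im,K,Rc,C,o=cam("wrist")
print(o["t"],o["ee_pos"],yaw(o),o["width"]); cv2.imwrite("pics/w2.png",im[:,:,::-1])
a=rectify(im,K,Rc,C,12,580,-90,150,2); cv2.imwrite("pics/w2r.png",a[:,:,::-1])
E
```

```text
7.4 [ 489.73741226 -115.72827918  149.63671743] 16.41824181389102 44.639906084280526
```

View pics/w2.png

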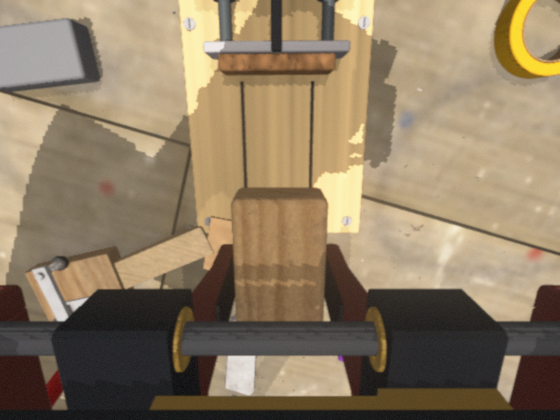

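View pics/w2r.png

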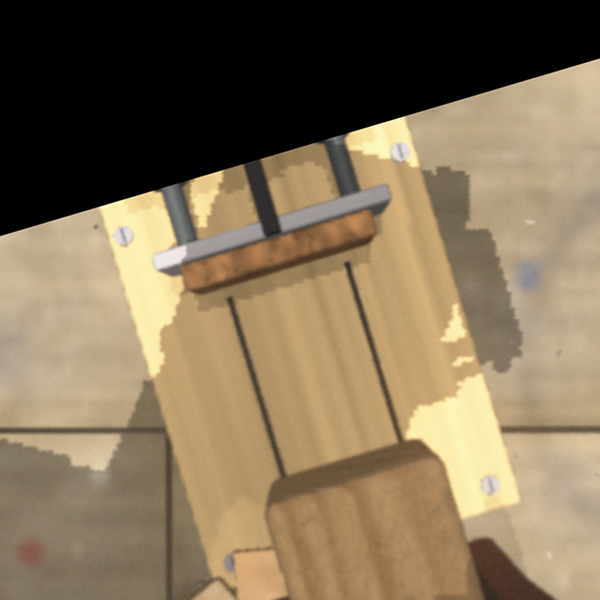

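The wrist view shows the block held straight at (280,250), lines at columns 243 and 313, and the pad's lower front edge at row 72. From the rectified view, the jig origin is about (578,-88.2) and the yaw 16.1°. The pad edge, the lines and the top view agree to about 3 mm. I'll lower the block at jig x = -40.

```bash
python3 - <<'E'
from h import *
o=ctrl.get_obs();print(go(o,539.6,-99.3,20,16.1))
E
```

```text
(array([ 2.098, -0.098,  5.187]), np.float64(0.049))
```

Emit:
{"api": "move_arm", "payload": {
  "steps": [
    [[0.5, -0.025, 0], 0.05, 1],
    [[0.5, -0.025, 0], 0, 1],
    [[0.5, -0.025, 0], 0, 1],
    [[0.5, -0.023, 0], 0, 1],
    [[0.1, 0, 0], 0, 1],
    [[0, 0, 0.5], 0, 1],
    [[0, 0, 0.6], 0, 1],
    [[0, 0, 0.6], 0, 1],
    [[0, 0, 0.6], 0, 1],
    [[0, 0, 0.6], 0, 1],
    [[0, 0, 0.6], 0, 1],
    [[0, 0, 0.5], 0, 1],
    [[0, 0, 0.4], 0, 1],
    [[0, 0, 0.3], 0, 1],
    [[0, 0, 0.2], 0, 1],
    [[0, 0, 0.15], 0, 1],
    [[0, 0, 0.137], 0, 1],
    [[0, 0, 0], 0, 1],
    [[0, 0, 0], 0, 1]
  ]
}}

```text
t: 9.03
ee_pos: [539.8, -99.4, 20.0]
orientation: [3.111, 0.436, 0.001]
ft_force: [-0.1, -0.4, -1.1]
width: 44.7
grasp_force: 30.0
```

```bash
python3 - <<'E'
from h import *
im,K,Rc,C,o=cam("wrist")
print(o["t"],o["ee_pos"],yaw(o),o["width"],o["ft_force"],go(o,573.7,-89.4,19.2,16.1)); cv2.imwrite("pics/w3.png",im[:,:,::-1])
E
```

```text
9.0333 [539.8010611  -99.42050522  20.03554883] 15.97058303883663 44.731981937361745 [-0.06504027 -0.39184452 -1.05463107] (array([ 1.414, -0.012,  0.034]), np.float64(-0.026))
```

View pics/w3.png

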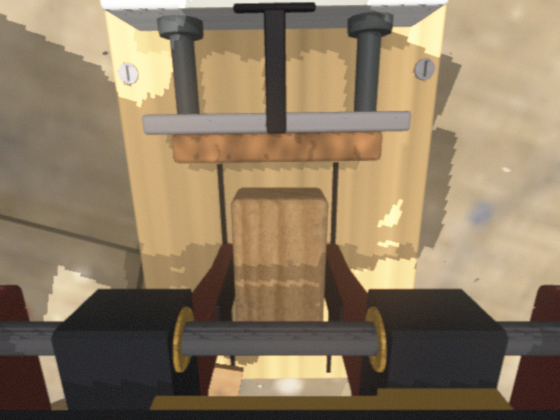

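The block sits centred between the lines (columns 221 and 335, block 232–328), just clear of the bed and square to the pad. Lowering the last millimetre and pushing most of the way.

Emit:
{"api": "move_arm", "payload": {
  "steps": [
    [[0, 0, 0.03], 0, 1],
    [[0.1, 0, 0.01], 0, 1],
    [[0.1, 0, 0], 0, 1],
    [[0.1, 0, 0], 0, 1],
    [[0.1, 0, 0], 0, 1],
    [[0.1, 0, 0], 0, 1],
    [[0.1, 0, 0], 0, 1],
    [[0.1, 0, 0], 0, 1],
    [[0.1, 0, 0], 0, 1],
    [[0.1, 0, 0], 0, 1],
    [[0.1, 0, 0], 0, 1],
    [[0.05, 0, 0], 0, 1],
    [[0, 0, 0], 0, 1],
    [[0, 0, 0], 0, 1],
    [[0, 0, 0], 0, 1]
  ]
}}

```text
t: 10.33
ee_pos: [563.1, -92.4, 19.2]
orientation: [-3.111, -0.437, 0.005]
ft_force: [-8.4, -2.8, 11.0]
width: 44.8
grasp_force: 30.0
```

```bash
python3 - <<'E'
from h import *
o=ctrl.get_obs();print(o["ee_pos"],yaw(o),o["ft_force"],go(o,573.7,-89.4,19.2,16.1))
E
```

```text
[563.07792176 -92.41768943  19.18733902] 15.992119751658075 [-8.35762832 -2.83156209 10.98764089] (array([ 0.442,  0.001, -0.002]), np.float64(-0.022))
```

Emit:
{"api": "move_arm", "payload": {
  "steps": [
    [[0, 0, -0.008], 0, 1],
    [[0.06, 0, 0], 0, 1],
    [[0.06, 0, 0], 0, 1],
    [[0.06, 0, 0], 0, 1],
    [[0.06, 0, 0], 0, 1],
    [[0.06, 0, 0], 0, 1],
    [[0.06, 0, 0], 0, 1],
    [[0.05, 0, 0], 0, 1],
    [[0, 0, 0], 0, 1],
    [[0, 0, 0], 0, 1],
    [[0, 0, 0], 0, 1],
    [[0, 0, 0], 0, 1]
  ]
}}

```text
t: 11.33
ee_pos: [571.2, -90.0, 19.1]
orientation: [-3.11, -0.437, 0.011]
ft_force: [-14.6, -6.6, 13.6]
width: 45.0
grasp_force: 30.0
```

```bash
python3 - <<'E'
from h import *
im,K,Rc,C,o=cam("wrist")
print(o["ee_pos"],yaw(o),o["ft_force"],go(o,573.7,-89.4,19.2,16.1))
t=cam("top"); a=rectify(*t[:4],46,660,-62,60,3)
cv2.imwrite("pics/w4.png",np.hstack([im,cv2.resize(a,(240,240)) if 0 else cv2.copyMakeBorder(cv2.resize(a,(240,240)),0,180,0,0,0)])[:,:,::-1])
E
```

```text
[571.15082099 -89.95260907  19.12855814] 16.00937365530451 [-14.56295128  -6.60709676  13.60846037] (array([ 0.104,  0.007, -0.004]), np.float64(-0.018))
```

View pics/w4.png

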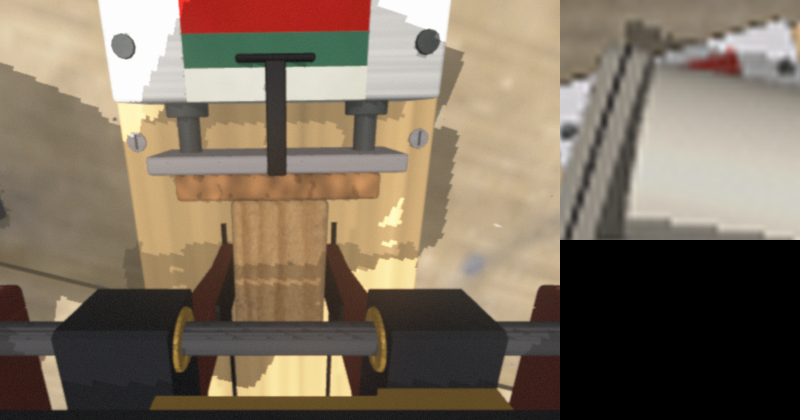

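The pointer is at row 58 on the scale, in the near half of the green (rows 31–67). By pose the travel is about 15.5 mm, which agrees. Adding 2 mm to centre it, easing the downward press slightly, then holding.

Emit:
{"api": "move_arm", "payload": {
  "steps": [
    [[0, 0, -0.01], 0, 1],
    [[0.03, 0, 0], 0, 1],
    [[0.03, 0, 0], 0, 1],
    [[0.03, 0, 0], 0, 1],
    [[0, 0, 0], 0, 1],
    [[0, 0, 0], 0, 1],
    [[0, 0, 0], 0, 1],
    [[0, 0, 0], 0, 1],
    [[0, 0, 0], 0, 1],
    [[0, 0, 0], 0, 1],
    [[0, 0, 0], 0, 1],
    [[0, 0, 0], 0, 1],
    [[0, 0, 0], 0, 1],
    [[0, 0, 0], 0, 1],
    [[0, 0, 0], 0, 1],
    [[0, 0, 0], 0, 1],
    [[0, 0, 0], 0, 1],
    [[0, 0, 0], 0, 1],
    [[0, 0, 0], 0, 1],
    [[0, 0, 0], 0, 1]
  ]
}}

```text
t: 13.1
ee_pos: [572.9, -89.4, 19.1]
orientation: [-3.11, -0.437, 0.012]
ft_force: [-14.3, -7.4, 12.3]
width: 45.2
grasp_force: 30.0
```

Emit:
{"api": "move_arm", "payload": {
  "steps": [
    [[0, 0, 0], 0, 1],
    [[0, 0, 0], 0, 1],
    [[0, 0, 0], 0, 1],
    [[0, 0, 0], 0, 1],
    [[0, 0, 0], 0, 1],
    [[0, 0, 0], 0, 1],
    [[0, 0, 0], 0, 1],
    [[0, 0, 0], 0, 1],
    [[0, 0, 0], 0, 1],
    [[0, 0, 0], 0, 1],
    [[0, 0, 0], 0, 1],
    [[0, 0, 0], 0, 1],
    [[0, 0, 0], 0, 1],
    [[0, 0, 0], 0, 1],
    [[0, 0, 0], 0, 1],
    [[0, 0, 0], 0, 1],
    [[0, 0, 0], 0, 1],
    [[0, 0, 0], 0, 1],
    [[0, 0, 0], 0, 1],
    [[0, 0, 0], 0, 1]
  ]
}}

```text
t: 14.77
ee_pos: [572.9, -89.4, 19.1]
orientation: [-3.11, -0.437, 0.012]
ft_force: [-14.2, -8.0, 12.2]
width: 45.1
grasp_force: 30.0
```

```bash
python3 - <<'E'
from h import *
im,K,Rc,C,o=cam("wrist")
x=(o["ee_pos"]-[578,-88.2,0])@[.9608,.2773,0]
print(o["t"],o["ee_pos"],x,"travel",x+22.5,yaw(o),o["ft_force"],R.from_rotvec(o["orientation"]).as_matrix()[:,2])
cv2.imwrite("pics/w5.png",im[:,:,::-1])
E
```

```text
14.7667 [572.88886509 -89.41704676  19.14926043] -5.248265486335123 travel 17.25173451366488 16.00807853828793 [-14.20909912  -7.97819102  12.17181077] [-7.78344735e-03 -3.19066785e-04 -9.99969658e-01]
```

View pics/w5.png

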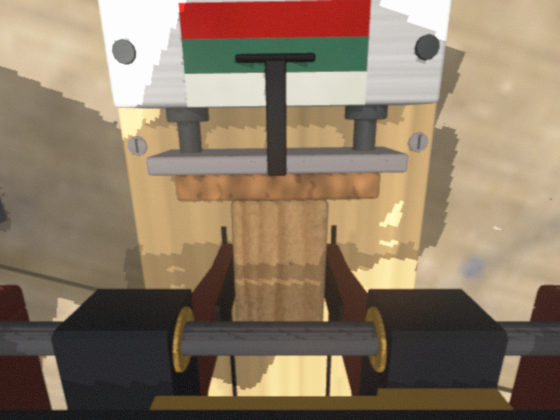

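The pointer bar is at row 58, close to the middle of the green (rows 37–73), with the block square to the pad and inside the lines. One more short hold, then handing in.

Emit:
{"api": "move_arm", "payload": {
  "steps": [
    [[0, 0, 0], 0, 1],
    [[0, 0, 0], 0, 1],
    [[0, 0, 0], 0, 1],
    [[0, 0, 0], 0, 1],
    [[0, 0, 0], 0, 1],
    [[0, 0, 0], 0, 1],
    [[0, 0, 0], 0, 1],
    [[0, 0, 0], 0, 1],
    [[0, 0, 0], 0, 1],
    [[0, 0, 0], 0, 1],
    [[0, 0, 0], 0, 1],
    [[0, 0, 0], 0, 1]
  ]
}}

```text
t: 15.82
ee_pos: [572.9, -89.4, 19.1]
orientation: [-3.11, -0.437, 0.012]
ft_force: [-14.6, -6.5, 13.3]
width: 44.5
grasp_force: 30.0
```

```bash
python3 -c "
from workcell import ctrl
print(ctrl.close_job())"
```

```text
the job is handed in; nothing more can be done
None
```

The pale block lies flat between the lines, pressed squarely on the pad with the pointer near the middle of the green (about 17 mm of travel); I held it still for about four seconds and handed in at about 16 s with the grip still closed, but the hand-in returned no verdict.

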